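Load the amber filter into the photometer

ROBOT

A 6-joint arm with a two-finger parallel gripper is mounted at the origin on the work surface. World frame = base frame: x ahead of the robot, y to its left, z up, the work surface at z = 0. Lengths are in m, angles in degrees, forces in N, time in s.
With the tool pointing down it reaches from about 0.325 to 0.775 m from the base axis. Payload 5.5 kg.
Tool frame: the origin (TCP) lies between the finger pads; the fingertips stand 8 mm ahead of it and the grasp point (between the pads) lies 11 mm behind it (env.tips_ahead is the distance from the TCP to the fingertips, in m); z points along the fingers, y is the direction in which the jaws open and shut (so a half turn about z gives the same grasp; the last joint's range is limited). The gripper opens to 88 mm and grips with 3 to 60 N. Pads are 20 mm wide; open, the fingers measure 115 mm over their backs; the gripper's body (75 mm by 178 mm) begins 61 mm behind the grasp point.
Start: joints at [-76.587, 5.22, 70.514, -0, 104.267, -3.249], TCP at [0.172, -0.575, 0.231] pointing down, gripper open.
Joint ranges: [-164.24, 164.24], [-49.07, 125.15], [9.68, 141.18], [-86.29, 266.29], [3.28, 154.24], [-151.56, 151.56]. Speed limits (degrees/s): [147.25, 147.25, 172.46, 180, 180, 180].

INTERFACE

Orientations are given as a 3x3 rotation matrix whose columns are the frame's x, y, z axes.
In Python, from cell import env, eyes gives the robot as it stands.
- The arm moves only by the tool arm_command, never from a script. Its argument "deltas" is one flat list of numbers, 6 for each row, row after row: the shift along the tool's x, y, z in cm, then the turn, a rotation vector about the tool's x, y, z in degrees. In form: [dx, dy, dz, ax, ay, az, dx, dy, dz, ax, ay, az, ...]. A call has exactly 8 rows; each row is the pose to reach, as a shift and turn from the pose measured when the call began, along the tool's axes at that moment; what a row does not reach only later rows make up. A row lasts 1/8 s, in which the tool goes at most 62.5 mm and 10.7 degrees, less where a joint would pass 70% of its speed; a pose out of reach is approached as far as the arm can. A call with a gripper value outside its range is refused whole. "grip" is the gripper's target within -1 to 1 (fully open at 1, half-way at 0, shut at -1), set as the call begins (left out, the last holds). The fingers move at their own pace and stop on an object; "squeeze" is the grip in N (left out, the last holds). Time passes only in rows, so rows that repeat a pose let the fingers close, or fill a call up. It gives the time, the measured TCP pose, the force and the opening at its end, in the units of the state.
- env.get_state(): the state, without advancing time (a new reading comes with each control period).
- eyes.get_image(name): name is "side" or "top"; returns the picture (384x512x3 uint8, blue, green, red); there is no depth.
- eyes.camera_model(name): a dict with "intrinsics" (3x3 intrinsics, pixels), "eye" and "orientation" of the camera in the world. Camera axes: x right, y up, looking along -z (the intrinsics and any distortion apply to the point x, -y, -z); pixel columns grow to the right and rows downward; lengths in m; the calibration is good to about 2 mm. A picture is of the moment at which its call begins. camera_model takes no time and is no camera call.
- env.close_job(): hands the job in, once; it reports no verdict.
The state is a dict: "t": time; "joint_pos": joint angles; "qd": joint speeds; "effort": joint torques, N m; "tool_pos": TCP position; "ee_rot": TCP orientation; "ft_force": force on the tool from outside, world axes, zero at the start; "ft_torque": the same for the moment, N m; "gripper_width": opening from 0.0 (shut) to 1.0 (fully open).
Only numpy, scipy, OpenCV 4.12 (cv2) and the standard library are available. Lean on these libraries where they do the work, as an engineer would, in place of code of your own. Each camera call takes 0.05 s, during which the arm holds its last target.

TASK

Take the amber filter from the bench and set it down flat on the pale loading pad of the photometer's deck, and let go of it there. Then push it along the deck, between the rails and in under the hood, until it drops and lies flat in the dark pocket. Leave the blue filter where it lies.

Things in the scene. Friction and masses are not known exactly. Their poses are not given: they have to be found in the camera images.
- amber_filter: Round amber glass filter in a mount: a flat aluminium disc 48 mm in diameter and 18 mm high with amber glass in its top face and a band of that colour round its rim, 60 g, lying flat and loose on the bench beside another of the same shape but another colour. Origin at the centre of its underside, z up.
- blue_filter: Round blue glass filter in a mount: a flat aluminium disc 48 mm in diameter and 18 mm high with blue glass in its top face and a band of that colour round its rim, 60 g, lying flat and loose on the bench beside another of the same shape but another colour. Origin at the centre of its underside, z up. To be left alone.
- photometer: Grey instrument fixed to the bench, 340 long, 180 wide. Origin at bench level under the pocket's near edge, on the centre line; x runs from pad to pocket, z up. In mm: flat dark deck 40 high, x -140 to 0. Pale pad: a flush marking, x -125 to -55, y -45 to 45. Rails 10 high leave a 64 wide lane (y -32 to 32) from x -30 on, flared from x -54. Head x 78 to 200, 120 high.
- pocket (a point): Centre of the floor of the pocket, a black recess 62 long (photometer x 0 to 62), 64 wide as the lane, 10 mm deep; axes as the photometer's. Its end wall is solid. A fixed hood covers it from x 24 on, underside 26, top 32 mm above the deck: the filter must slide in. It tips once its middle passes the near edge, drops flat once its near rim does, and then stands 8 mm above the deck.
Mind the look-alikes: they are no part of the job. Leave any turquoise look-alike of the amber_filter alone.

How it is judged:
By the outcome, as a careful person would: the job done as asked, in the order asked, and still so for the second after the job is handed in, with the robot touching nothing.
It also fails if it takes over 54 s, if anything falls off the work surface, if the arm or the gripper's body presses on something with over 40 N, if the wrist force passes 120 N, or if a joint passes its speed limit or range.

## Working session

There is one attempt and no reset: what is moved stays moved. The work goes in short steps, Python scripts to look and compute and a tool call to move; the robot and the scene stay as the last step left them, time stands still between calls to the robot, and variables do not carry over. Pictures are saved under pics/ and viewed, and the job is handed in when it is done.

Besides the shell and the picture viewer there is one more tool, called after "Request:" by a JSON object that holds its "op" and its "data", one argument or row to a line. arm_command: Moves the arm, as the interface text tells. Its arguments: {"type":"object","properties":{"deltas":{"type":"array"},"grip":{"type":"number"},"squeeze":{"type":"number"}},"required":["deltas"]}

```bash
mkdir -p pics; ls; python3 - <<'E'
from cell import env,eyes
import cv2,numpy as np
for n in("side","top"):
    cv2.imwrite(f"pics/{n}0.png",eyes.get_image(n)); m=eyes.camera_model(n); print(n,m)
s=env.get_state();print(s)
E
```

```text
pics
side {'intrinsics': array([[479.85421238,   0.        , 250.08332466],
       [  0.        , 479.85421238, 193.53804175],
       [  0.        ,   0.        ,   1.        ]]), 'eye': array([ 0.36029016, -0.71226777,  0.8376388 ]), 'orientation': array([[ 0.96737103,  0.19215595, -0.16513446],
       [-0.25319773,  0.75679687, -0.60261879],
       [ 0.00917645,  0.62476763,  0.78075681]])}
top {'intrinsics': array([[490.66490273,   0.        , 254.24764976],
       [  0.        , 490.66490273, 187.99121339],
       [  0.        ,   0.        ,   1.        ]]), 'eye': array([ 0.41764539, -0.11131088,  1.39264979]), 'orientation': array([[ 0.01187821,  0.99545797, -0.09445817],
       [-0.99989305,  0.0126307 ,  0.00737252],
       [ 0.00853211,  0.0943605 ,  0.99550153]])}
{'t': 0.1, 'joint_pos': array([-7.65874841e+01,  5.26128070e+00,  7.05743454e+01, -1.23221397e-03,
        1.04265369e+02, -3.24790919e+00]), 'qd': array([-0.00105623, -0.11251514, -0.17575136, -0.12570711,  0.01427128,
        0.05781914]), 'effort': array([ 1.65782280e-03, -4.47858417e+01, -4.07568812e+01,  6.99102064e-02,
        2.83693336e-02, -9.70003794e-05]), 'tool_pos': array([ 0.17196294, -0.57458   ,  0.2296002 ]), 'ee_rot': array([[ 9.58022281e-01,  2.86693435e-01, -4.29150304e-04],
       [ 2.86693745e-01, -9.58020758e-01,  1.70978448e-03],
       [ 7.90490863e-05, -1.76104634e-03, -9.99998446e-01]]), 'ft_force': array([ 0.45369481,  0.36770113, -0.27123732]), 'ft_torque': array([ 0.02745253, -0.03924594, -0.01132113]), 'gripper_width': 0.9993496522704076}
```

View pics/side0.png

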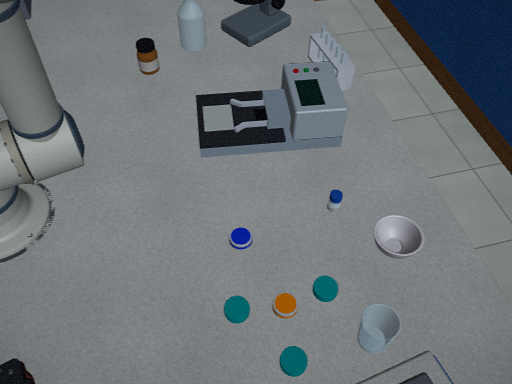

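View pics/top0.png

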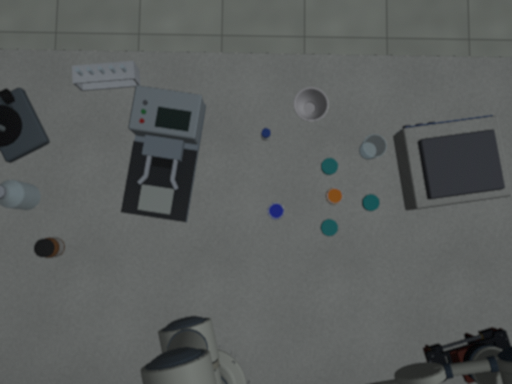

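The side view shows amber at about (285,303), blue at (241,238), and turquoise discs at (237,309), (326,288) and (293,361). The photometer is at (200–345, 65–155), with its pad on the left. I'll enlarge these areas.

```bash
python3 - <<'E'
import cv2,numpy as np
a=cv2.imread("pics/side0.png");b=cv2.imread("pics/top0.png")
def c(im,x0,y0,w,h,k,n):
    cv2.imwrite(n,cv2.resize(im[y0:y0+h,x0:x0+w],None,fx=k,fy=k,interpolation=cv2.INTER_CUBIC))
c(a,210,220,140,105*1+50,5-1,"pics/c1.png")
c(a,190,55,160,110,5,"pics/c2.png")
c(b,110,75,110,155,3.8,"pics/c3.png")
c(b,255,140,130,110,5,"pics/c4.png")
E
```

```text
(no output)
```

View pics/c1.png

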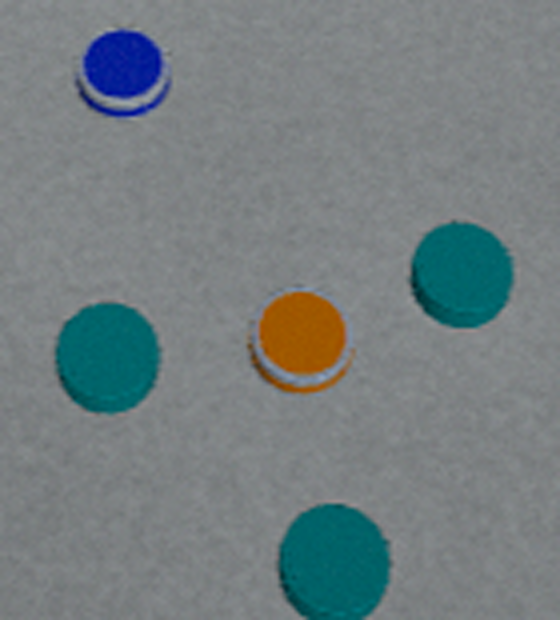

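View pics/c2.png

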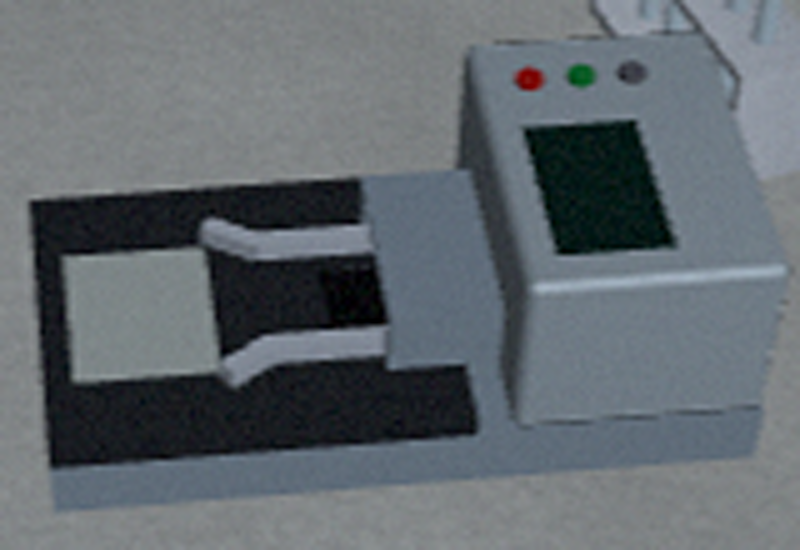

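View pics/c3.png

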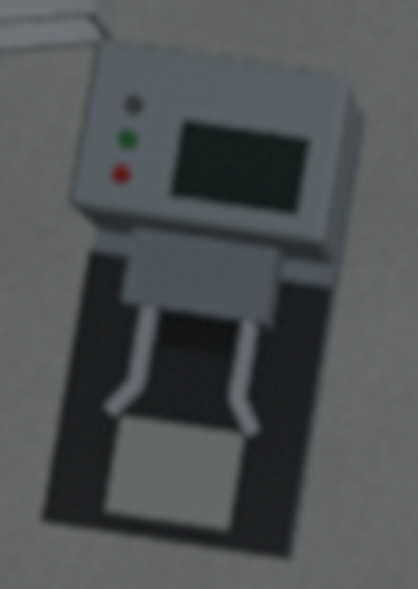

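View pics/c4.png

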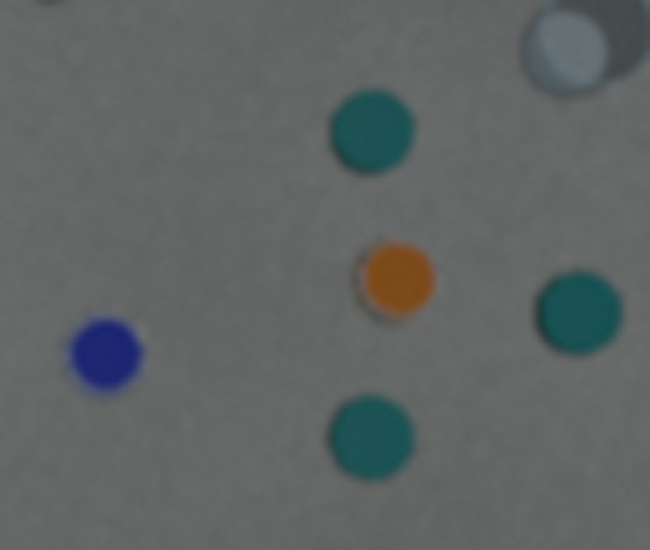

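```bash
cat >h.py <<'E'
import numpy as np
from scipy.optimize import least_squares
from cell import env,eyes
M={n:eyes.camera_model(n) for n in("side","top")}
def proj(n,P):
    m=M[n];q=(np.atleast_2d(P)-m["eye"])@m["orientation"];q=q*[1,-1,-1]
    p=q@m["intrinsics"].T;return p[:,:2]/p[:,2:]
def ray(n,px,z):
    m=M[n];d=np.linalg.inv(m["intrinsics"])@[px[0],px[1],1];d=m["orientation"]@(d*[1,-1,-1])
    e=m["eye"];return e+d*(z-e[2])/d[2]
def un(p,off,k): return (np.array(p,float)+.5)/k-.5+np.array(off)
E
python3 - <<'E'
from h import *
S=[((-140,90,40),(30,201)),((-140,-90,40),(50,467)),((-140,-90,0),(56,511)),((-125,45,40),(63,256)),((-125,-45,40),(72,382)),((-55,45,40),(208,247)),((-55,-45,40),(220,373)),((200,-90,0),(760,455))]
T=[((-140,90,40),(42,520)),((-140,-90,40),(291,557)),((-125,45,40),(104,513)),((-125,-45,40),(230,529)),((-55,45,40),(120,417)),((-55,-45,40),(244,434))]
def W(v,P):
    c,s=np.cos(v[2]),np.sin(v[2]);P=np.array(P)/1000.
    return np.c_[v[0]+c*P[:,0]-s*P[:,1],v[1]+s*P[:,0]+c*P[:,1],P[:,2]]
ps=np.array([un(b,(190,55),5) for a,b in S]);pt=np.array([un(b,(110,75),3.8) for a,b in T])
A=[a for a,b in S];B=[a for a,b in T]
fs=lambda v:(proj("side",W(v,A))-ps).ravel()
ft=lambda v:(proj("top",W(v,B))-pt).ravel()
for f in(fs,ft,lambda v:np.r_[fs(v),ft(v)]):
    r=least_squares(f,[.6,.2,0]);print(r.x[:2],np.degrees(r.x[2]),np.abs(r.fun).max().round(2))
for n,a,b in(("amber",(303,333),(399,279)),("blue",(123,63),(107,354)),("t1",(110,352),(371,437)),("t2",(462,268),(372,131)),("t3",(334,557),(579,312)),):
    print(n,ray("side",un(a,(210,220),4),.018).round(4),ray("top",un(b,(255,140),5),.018).round(4))
E
```

```text
[0.60247363 0.13978476] -7.6482940703364575 2.35
[0.60166474 0.13868677] -7.162294003992408 0.9
[0.60206405 0.13902551] -7.4357683171790185 1.94
amber [ 0.5313 -0.3466  0.018 ] [ 0.53   -0.3473  0.018 ]
blue [ 0.4867 -0.1807  0.018 ] [ 0.4858 -0.1832  0.018 ]
t1 [ 0.4426 -0.3335  0.018 ] [ 0.4411 -0.3313  0.018 ]
t2 [ 0.6144 -0.3334  0.018 ] [ 0.6138 -0.3323  0.018 ]
t3 [ 0.5132 -0.4494  0.018 ] [ 0.5127 -0.4486  0.018 ]
```

```bash
cat >>h.py <<'E'
from scipy.spatial.transform import Rotation as R
def down(yaw):
    c,s=np.cos(np.radians(yaw)),np.sin(np.radians(yaw));return np.array([[c,s,0],[s,-c,0],[0,0,-1]])
def delta(pos,yaw):
    s=env.get_state();T=s["ee_rot"]
    d=T.T@(np.array(pos)-s["tool_pos"])*100;r=R.from_matrix(T.T@down(yaw)).as_rotvec(degrees=True)
    print(s["t"],s["tool_pos"].round(4),s["gripper_width"].round(3),"->",d.round(2),r.round(2));return d,r
E
python3 - <<'E'
from h import *
S=[((-140,90,40),(30,201)),((-140,-90,40),(50,467)),((-140,-90,0),(56,511)),((-125,45,40),(63,256)),((-125,-45,40),(72,382)),((-55,45,40),(208,247)),((-55,-45,40),(220,373))]
T=[((-140,90,40),(42,520)),((-140,-90,40),(291,557)),((-125,45,40),(104,513)),((-125,-45,40),(230,529)),((-55,45,40),(120,417)),((-55,-45,40),(244,434))]
def W(v,P):
    c,s=np.cos(v[2]),np.sin(v[2]);P=np.array(P)/1000.
    return np.c_[v[0]+c*P[:,0]-s*P[:,1],v[1]+s*P[:,0]+c*P[:,1],P[:,2]]
ps=np.array([un(b,(190,55),5) for a,b in S]);pt=np.array([un(b,(110,75),3.8) for a,b in T])
A=[a for a,b in S];B=[a for a,b in T]
fs=lambda v:(proj("side",W(v,A))-ps).ravel()
ft=lambda v:(proj("top",W(v,B))-pt).ravel()
for f in(fs,ft,lambda v:np.r_[fs(v),ft(v)]):
    r=least_squares(f,[.6,.2,0]);print(r.x[:2],np.degrees(r.x[2]),np.abs(r.fun).max().round(2))
v=r.x
C=[(-140,90,40),(-140,-90,40),(200,-90,0),(-30,32,50),(-30,-32,50),(24,32,72),(24,-32,72),(0,32,40),(0,-32,40),(78,-60,72)]
print(((proj("side",W(v,C))-(190,55)+.5)*5).round()); print(W(v,[(-92,0,40),(-150,0,40)]))
delta((.5306,-.347,.08),-7.3);delta((.5306,-.347,.012),-7.3)
E
```

```text
[0.6021399  0.13950434] -7.838034176062954 2.38
[0.60166474 0.13868677] -7.162294003992408 0.9
[0.60185194 0.13881791] -7.566838361255095 1.96
[[ 29. 205.]
 [ 50. 458.]
 [755. 458.]
 [257. 249.]
 [272. 337.]
 [366. 206.]
 [385. 294.]
 [317. 260.]
 [334. 348.]
 [509. 325.]]
[[0.51065308 0.15093272 0.04      ]
 [0.45315815 0.15857031 0.04      ]]Traceback (most recent call last):
  File "<stdin>", line 16, in <module>
  File "h.py", line 18, in delta
    print(s["t"],s["tool_pos"].round(4),s["gripper_width"].round(3),"->",d.round(2),r.round(2));return d,r
                                        ^^^^^^^^^^^^^^^^^^^^^^^^
AttributeError: 'float' object has no attribute 'round'
```

```bash
sed -i 's/s\["gripper_width"\].round(3)/round(float(s["gripper_width"]),3)/' h.py; python3 - <<'E'
from h import *
delta((.5306,-.347,.08),-7.5);delta((.5306,-.347,.012),-7.5)
E
```

```text
0.1 [ 0.172  -0.5746  0.2296] 0.999 -> [ 40.88 -11.49  14.98] [-1.000e-01  2.000e-02  2.416e+01]
0.1 [ 0.172  -0.5746  0.2296] 0.999 -> [ 40.88 -11.48  21.78] [-1.000e-01  2.000e-02  2.416e+01]
```

Request:
{"op": "arm_command", "data": {
  "deltas": [5.5,-1.5,0,0,0,4,11,-3,0,0,0,8,16.5,-4.6,0,0,0,12,22,-6.2,0,0,0,16,27.5,-7.7,1,0,0,20,33,-9.3,4,0,0,24,38,-10.7,8,0,0,24.2,40.9,-11.5,11,0,0,24.2],
  "grip": 1
}}

```text
t: 1.1
tool_pos: [0.5321, -0.345, 0.1177]
ee_rot: [[0.992, -0.13, -0.001], [-0.13, -0.992, 0.003], [-0.002, -0.003, -1.0]]
ft_force: [-0.1, -0.4, 0.2]
gripper_width: 1.001
```

```bash
python3 - <<'E'
from h import *
import cv2
delta((.5306,-.347,.06),-7.5);delta((.5306,-.347,.012),-7.5)
im=eyes.get_image("side");cv2.imwrite("pics/s1.png",cv2.resize(im[150:384,170:482],None,fx=2.5,fy=2.5))
E
```

```text
1.1 [ 0.5321 -0.345   0.1177] 1.001 -> [-0.11  0.24  5.77] [-0.15  0.1   0.05]
1.1 [ 0.5321 -0.345   0.1177] 1.001 -> [-0.11  0.25 10.57] [-0.15  0.1   0.05]
```

View pics/s1.png

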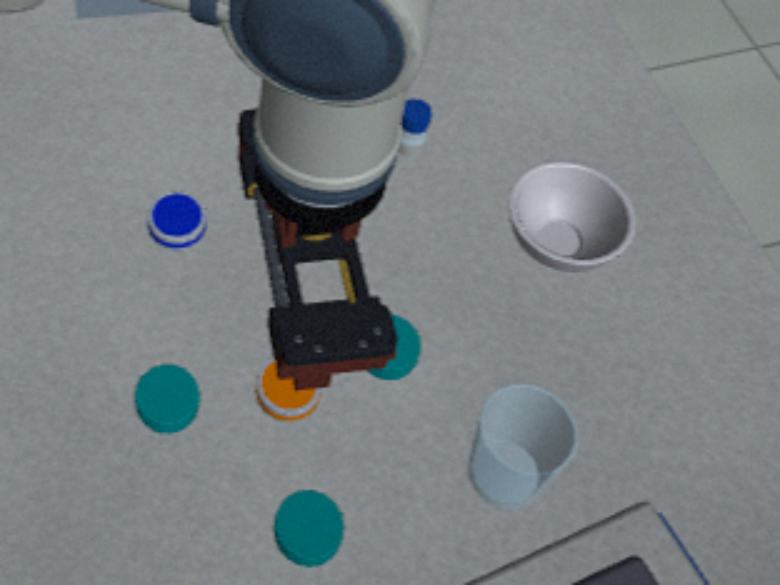

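The gripper is above the amber disc with its jaws along y. In the crop, the cup at (525,440) is clear of it. I'll go down and grip.

Request:
{"op": "arm_command", "data": {
  "deltas": [-0.1,0.25,2.5,0,0,0,-0.1,0.25,5,0,0,0,-0.1,0.25,7,0,0,0,-0.1,0.25,8.5,0,0,0,-0.1,0.25,9.5,0,0,0,-0.1,0.25,10.2,0,0,0,-0.1,0.25,10.5,0,0,0,-0.1,0.25,10.5,0,0,0]
}}

```text
t: 2.15
tool_pos: [0.5314, -0.3431, 0.0087]
ee_rot: [[0.992, -0.127, -0.005], [-0.127, -0.992, 0.008], [-0.006, -0.007, -1.0]]
ft_force: [-2.5, 2.7, 6.0]
gripper_width: 1.003
```

Request:
{"op": "arm_command", "data": {
  "deltas": [0,0,0,0,0,0,0,0,0,0,0,0,0,0,0,0,0,0,0,0,0,0,0,0,0,0,0,0,0,0,0,0,0,0,0,0,0,0,0,0,0,0,0,0,0,0,0,0],
  "grip": -1,
  "squeeze": 15
}}

```text
t: 3.15
tool_pos: [0.5314, -0.3431, 0.0086]
ee_rot: [[0.992, -0.127, -0.005], [-0.127, -0.992, 0.008], [-0.006, -0.007, -1.0]]
ft_force: [-0.7, 0.1, 0.6]
gripper_width: 0.53
```

```bash
python3 - <<'E'
from h import *
import cv2
delta((.5306,-.347,.20),-7.5);delta((.5106,.151,.20),-7.5)
im=eyes.get_image("side");cv2.imwrite("pics/s2.png",cv2.resize(im[150:384,170:482],None,fx=2.5,fy=2.5))
E
```

```text
3.15 [ 0.5314 -0.3431  0.0086] 0.53 -> [ -0.14   0.25 -19.14] [-0.42  0.34  0.18]
3.15 [ 0.5314 -0.3431  0.0086] 0.53 -> [ -8.47 -48.88 -18.73] [-0.42  0.34  0.18]
```

View pics/s2.png

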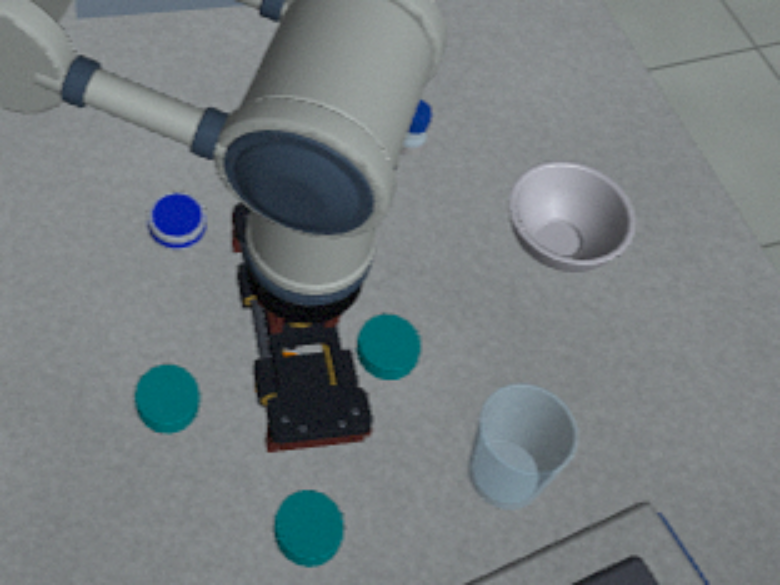

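Request:
{"op": "arm_command", "data": {
  "deltas": [0,0,-2,0,0,0,0,0,-5,0,0,0,0,0,-9,0,0,0,0,0,-13,-0.4,0.3,0.2,0,0,-16,-0.4,0.3,0.2,-0.5,-2,-18,-0.4,0.3,0.2,-1,-6,-18.7,-0.4,0.3,0.2,-2,-11,-18.7,-0.4,0.3,0.2]
}}

```text
t: 4.2
tool_pos: [0.5263, -0.2311, 0.1976]
ee_rot: [[0.991, -0.132, 0.0], [-0.132, -0.991, 0.001], [0.0, -0.001, -1.0]]
ft_force: [0.4, 0.8, -0.7]
gripper_width: 0.533
```

```bash
python3 - <<'E'
from h import *
delta((.5106,.151,.15),-7.5)
E
```

```text
4.2 [ 0.5263 -0.2311  0.1976] 0.533 -> [ -6.58 -37.67   4.78] [-0.03 -0.01 -0.06]
```

Request:
{"op": "arm_command", "data": {
  "deltas": [-1,-5.5,0,0,0,0,-2,-11,0,0,0,0,-3,-16.5,0,0,0,0,-4,-22,0,0,0,0,-5,-27.5,1,0,0,0,-6,-33,2.5,0,0,0,-6.5,-36.8,4.3,0,0,0,-6.6,-37.7,4.8,0,0,0]
}}

```text
t: 5.2
tool_pos: [0.5084, 0.1539, 0.1484]
ee_rot: [[0.992, -0.128, -0.003], [-0.128, -0.992, 0.001], [-0.003, -0.0, -1.0]]
ft_force: [0.1, -0.0, -0.3]
gripper_width: 0.534
```

```bash
python3 - <<'E'
from h import *
import cv2
delta((.5106,.151,.052),-7.5)
im=eyes.get_image("side");cv2.imwrite("pics/s3.png",cv2.resize(im[0:200,130:400],None,fx=2.9,fy=2.9))
im=eyes.get_image("top");cv2.imwrite("pics/t3.png",cv2.resize(im[60:260,80:340],None,fx=2.9,fy=2.9))
E
```

```text
5.2 [0.5084 0.1539 0.1484] 0.534 -> [0.28 0.27 9.64] [-0.01  0.16  0.17]
```

View pics/s3.png

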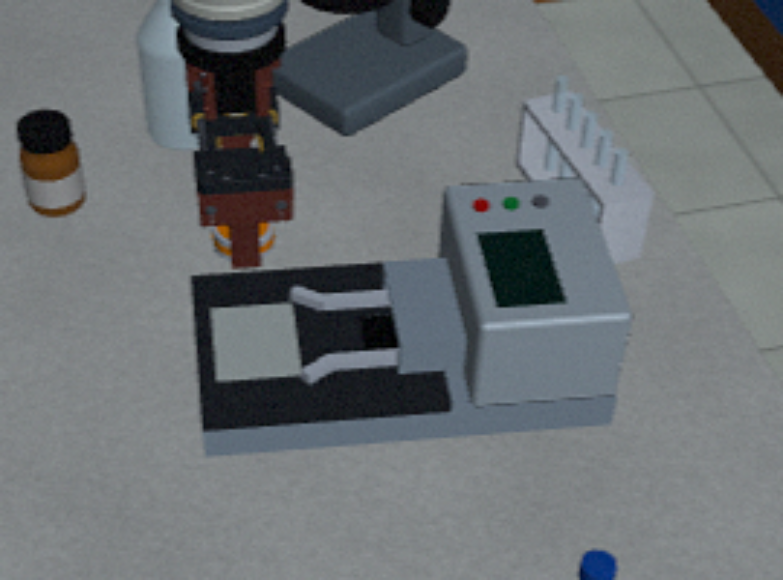

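View pics/t3.png

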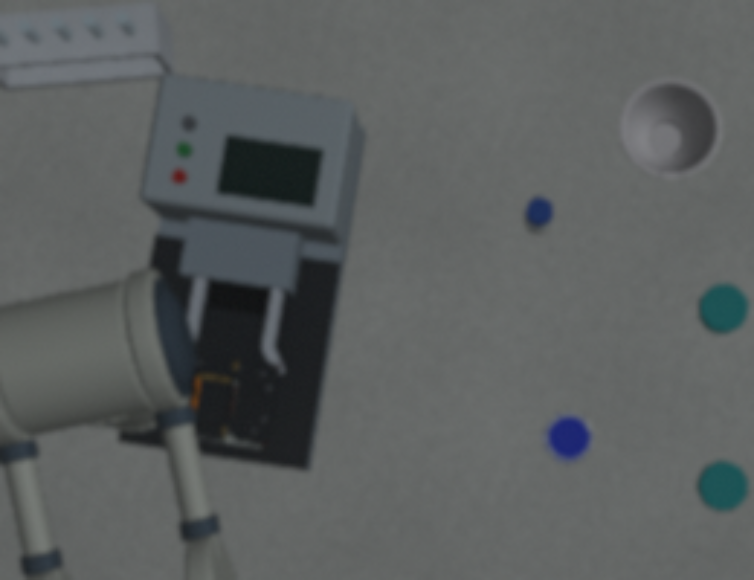

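Amber is held in the jaws at side crop (245,240), above the pad, and it looks level. I'll lower it in two stages.

Request:
{"op": "arm_command", "data": {
  "deltas": [0.2,0.2,2,0,0.1,0.1,0.3,0.3,4,0,0.1,0.1,0.3,0.3,6,0,0.1,0.1,0.3,0.3,7.2,0,0.1,0.1,0.3,0.3,8,0,0.1,0.1,0.3,0.3,8.5,0,0.1,0.1,0.3,0.3,8.8,0,0.1,0.1,0.3,0.3,8.8,0,0.1,0.1]
}}

```text
t: 6.3
tool_pos: [0.512, 0.1489, 0.0615]
ee_rot: [[0.991, -0.131, 0.001], [-0.131, -0.991, -0.0], [0.001, -0.0, -1.0]]
ft_force: [1.2, -1.0, -0.6]
gripper_width: 0.531
```

```bash
python3 - <<'E'
from h import *
import cv2
delta((.5106,.151,.0495),-7.5)
im=eyes.get_image("side");cv2.imwrite("pics/s4.png",cv2.resize(im[30:170,180:360],None,fx=4,fy=4))
E
```

```text
6.3 [0.512  0.1489 0.0615] 0.531 -> [-0.17 -0.19  1.2 ] [-0.01 -0.05 -0.04]
```

View pics/s4.png

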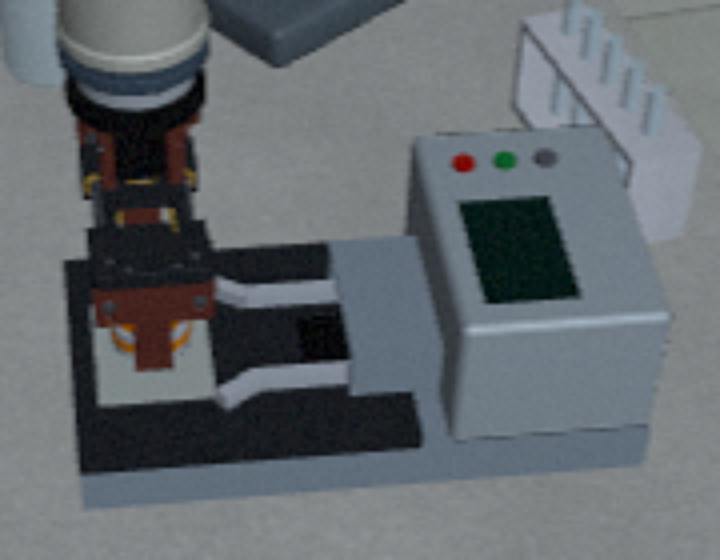

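The filter is centred over the pad at about (153,340), roughly 12 mm above the deck.

Request:
{"op": "arm_command", "data": {
  "deltas": [-0.1,0,0.3,0,0,0,-0.1,0,0.6,0,0,0,-0.1,0,0.8,0,0,0,-0.1,0,1,0,0,0,-0.1,0,1.1,0,0,0,-0.1,0,1.2,0,0,0,-0.1,0,1.2,0,0,0,-0.1,0,1.2,0,0,0]
}}

```text
t: 7.35
tool_pos: [0.5111, 0.149, 0.0497]
ee_rot: [[0.991, -0.131, 0.001], [-0.131, -0.991, 0.0], [0.001, -0.0, -1.0]]
ft_force: [-0.4, 0.6, 0.6]
gripper_width: 0.534
```

Request:
{"op": "arm_command", "data": {
  "deltas": [0,0,0.05,0,0,0,0,0,0.1,0,0,0,0,0,0.12,0,0,0,0,0,0.15,0,0,0,0,0,0.15,0,0,0,0,0,0.15,0,0,0,0,0,0.15,0,0,0,0,0,0.15,0,0,0]
}}

```text
t: 8.35
tool_pos: [0.5113, 0.149, 0.0487]
ee_rot: [[0.991, -0.131, 0.002], [-0.131, -0.991, 0.0], [0.002, -0.0, -1.0]]
ft_force: [-2.4, -1.5, 5.7]
gripper_width: 0.531
```

Contact shows as 5.7 N upward. I'll release it and raise the gripper.

Request:
{"op": "arm_command", "data": {
  "deltas": [0,0,0,0,0,0,0,0,0,0,0,0,0,0,0,0,0,0,0,0,0,0,0,0,0,0,0,0,0,0,0,0,0,0,0,0,0,0,0,0,0,0,0,0,0,0,0,0],
  "grip": 0.8
}}

```text
t: 9.35
tool_pos: [0.5112, 0.149, 0.0486]
ee_rot: [[0.991, -0.131, 0.001], [-0.131, -0.991, 0.0], [0.001, -0.0, -1.0]]
ft_force: [-0.1, 0.7, -0.2]
gripper_width: 0.903
```

Request:
{"op": "arm_command", "data": {
  "deltas": [0,0,-0.5,0,0,0,0,0,-2,0,0,0,0,0,-4,0,0,0,-1,0,-6,0,0,0,-4,0,-7,0,0,0,-7,0,-7,0,0,0,-8,0,-7,0,0,0,-8,0,-7,0,0,0]
}}

```text
t: 10.35
tool_pos: [0.4321, 0.1597, 0.1196]
ee_rot: [[0.991, -0.131, 0.003], [-0.131, -0.991, 0.0], [0.003, -0.001, -1.0]]
ft_force: [0.5, 0.4, -0.4]
gripper_width: 0.901
```

```bash
python3 - <<'E'
from h import *
import cv2
s=env.get_state();print(s["t"],s["tool_pos"],s["ft_force"],s["gripper_width"],s["joint_pos"])
im=eyes.get_image("side");cv2.imwrite("pics/s5.png",cv2.resize(im[55:165,190:350],None,fx=5,fy=5,interpolation=cv2.INTER_CUBIC))
im=eyes.get_image("top");cv2.imwrite("pics/t5.png",cv2.resize(im[75:230,110:220],None,fx=3.8,fy=3.8))
E
```

```text
10.35 [0.43213956 0.15965619 0.11955322] [ 0.47424955  0.43716102 -0.42948295] 0.9006233303712399 [ 1.60655356e+01 -1.65357017e+01  1.02108109e+02 -2.82638104e-02
  9.42298174e+01  1.13574402e+02]
```

View pics/s5.png

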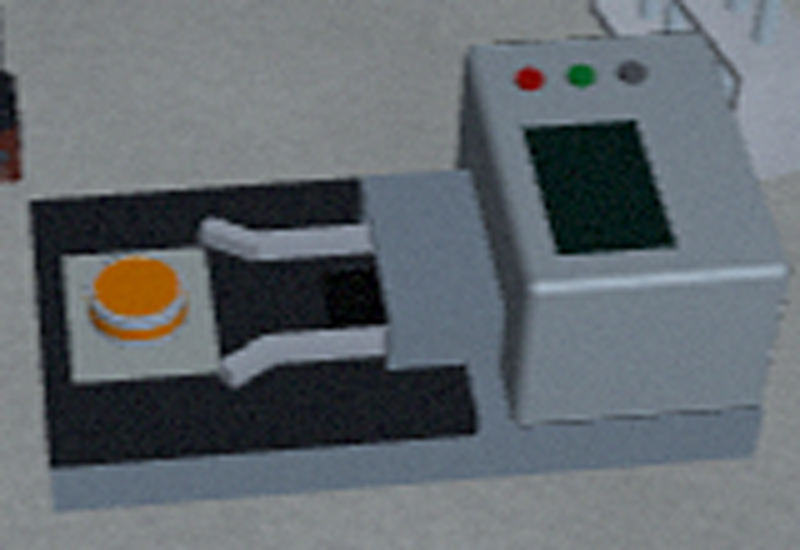

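View pics/t5.png

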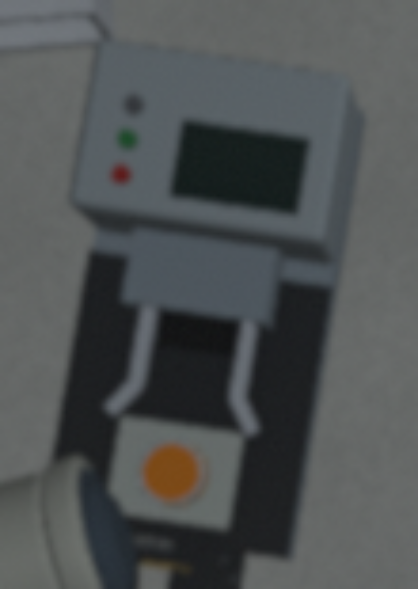

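The filter lies flat within the pad, at side crop (137,287) and top crop (171,472). Next I'll measure it and set up the push.

```bash
cat >>h.py <<'E'
V=(.6019,.1388);Y=-7.5
Rp=np.array([[np.cos(np.radians(Y)),-np.sin(np.radians(Y))],[np.sin(np.radians(Y)),np.cos(np.radians(Y))]])
def toP(p): return Rp.T@(np.array(p)[:2]-V)
def fromP(x,y): return np.array(V)+Rp@np.array([x,y])
E
python3 - <<'E'
from h import *
a=ray("side",un((137,286),(190,55),5),.058);b=ray("top",un((171,472),(110,75),3.8),.058)
print(toP(a)*1e3,toP(b)*1e3, toP(env.get_state()["tool_pos"])*1e3)
# lane centre from images: rail inner lower edges etc., pad centre
for x,y in((-.145,-.001),):
    q=fromP(x,y);delta((*q,.12),Y);delta((*q,.056),Y)
E
```

```text
[-91.16276929   2.19021547] [-91.35442379  -1.14496355] [-170.63909308   -1.68203967]
10.45 [0.4325 0.1594 0.1189] 0.896 -> [ 2.56 -0.07 -0.11] [-0.02 -0.13 -0.05]
10.45 [0.4325 0.1594 0.1189] 0.896 -> [ 2.55 -0.07  6.29] [-0.02 -0.13 -0.05]
```

Request:
{"op": "arm_command", "data": {
  "deltas": [1.3,0,0,0,0,0,2.5,0,0,0,-0.1,0,2.5,0,0,0,-0.1,0,2.5,0,1.5,0,-0.1,0,2.5,0,3.3,0,-0.1,0,2.5,0,5,0,-0.1,0,2.5,0,6,0,-0.1,0,2.5,0,6.2,0,-0.1,0],
  "grip": -0.55
}}

```text
t: 11.45
tool_pos: [0.4568, 0.156, 0.0558]
ee_rot: [[0.991, -0.131, -0.001], [-0.131, -0.991, -0.0], [-0.001, 0.0, -1.0]]
ft_force: [-0.1, -0.7, 0.3]
gripper_width: 0.225
```

```bash
python3 - <<'E'
from h import *
import cv2
print(toP(env.get_state()["tool_pos"])*1e3,env.get_state()["ft_force"])
for x in(-.125,-.075,-.02,-.005): delta((*fromP(x,0),.052),Y)
im=eyes.get_image("side");cv2.imwrite("pics/s6.png",cv2.resize(im[55:165,190:350],None,fx=5,fy=5,interpolation=cv2.INTER_CUBIC))
E
```

```text
[-146.08990912   -1.84924549] [-0.07661069 -0.7308273   0.33092472]
11.45 [0.4568 0.156  0.0558] 0.225 -> [ 2.11 -0.19  0.38] [ 0.01  0.06 -0.04]
11.45 [0.4568 0.156  0.0558] 0.225 -> [ 7.11 -0.19  0.37] [ 0.01  0.06 -0.04]
11.45 [0.4568 0.156  0.0558] 0.225 -> [12.61 -0.19  0.37] [ 0.01  0.06 -0.04]
11.45 [0.4568 0.156  0.0558] 0.225 -> [14.11 -0.19  0.37] [ 0.01  0.06 -0.04]
```

View pics/s6.png

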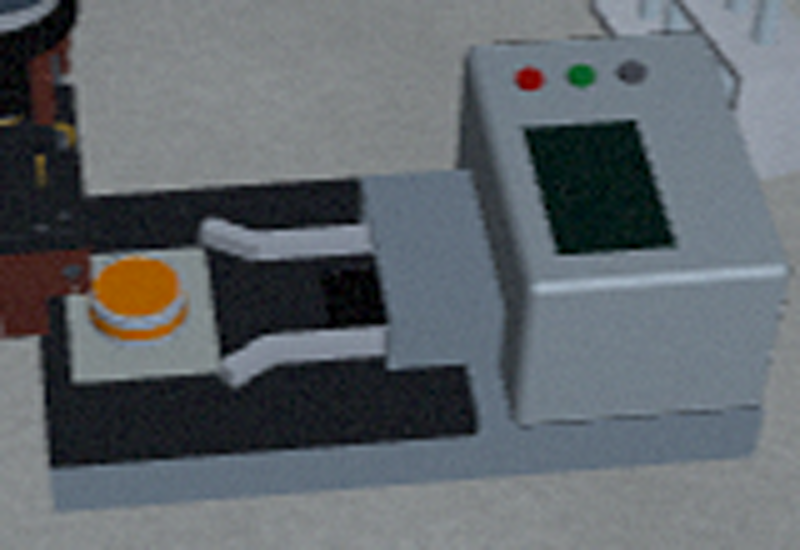

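The fingers are behind the filter, left of it at (75,280), and clear of it. I'll push in stages.

Request:
{"op": "arm_command", "data": {
  "deltas": [0.4,-0.2,0.15,0,0,0,1,-0.2,0.25,0,0,0,1.6,-0.2,0.3,0,0,0,2.2,-0.2,0.3,0,0,0,2.8,-0.2,0.3,0,0,0,3.5,-0.2,0.3,0,0,0,4.2,-0.2,0.3,0,0,0,4.8,-0.2,0.3,0,0,0]
}}

```text
t: 12.5
tool_pos: [0.5054, 0.1517, 0.0533]
ee_rot: [[0.991, -0.131, -0.0], [-0.131, -0.991, 0.0], [-0.0, -0.0, -1.0]]
ft_force: [-0.0, -0.0, 0.4]
gripper_width: 0.227
```

```bash
python3 - <<'E'
from h import *
import cv2
print(toP(env.get_state()["tool_pos"])*1e3,env.get_state()["ft_force"])
for x in(-.05,-.005): delta((*fromP(x,0),.052),Y)
im=eyes.get_image("side");cv2.imwrite("pics/s7.png",cv2.resize(im[55:165,190:350],None,fx=5,fy=5,interpolation=cv2.INTER_CUBIC))
im=eyes.get_image("top");cv2.imwrite("pics/t7.png",cv2.resize(im[75:230,110:220],None,fx=3.8,fy=3.8))
E
```

```text
[-97.31609938   0.22602264] [-0.01657799 -0.0118686   0.41746404]
12.5 [0.5054 0.1517 0.0533] 0.227 -> [4.73 0.02 0.13] [-0.    0.01 -0.05]
12.5 [0.5054 0.1517 0.0533] 0.227 -> [9.23 0.02 0.13] [-0.    0.01 -0.05]
```

View pics/s7.png

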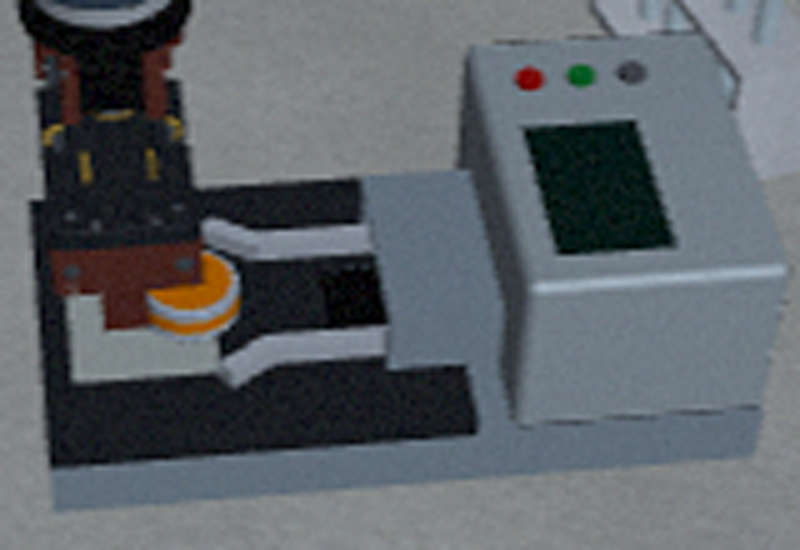

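View pics/t7.png

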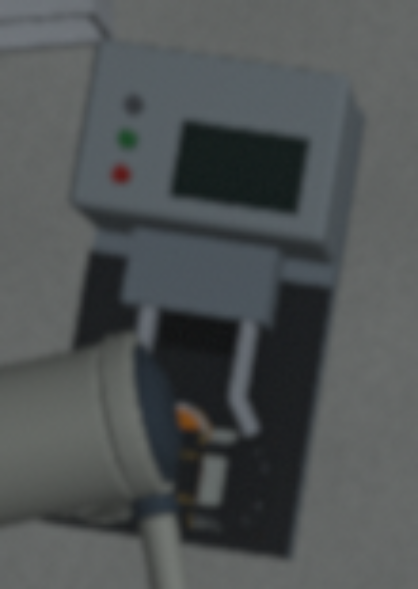

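The filter moved forward, still flat, and is heading between the rail flares at (195,295). I'll keep pushing.

Request:
{"op": "arm_command", "data": {
  "deltas": [0.6,0,0.05,0,0,0,1.2,0,0.1,0,0,0,1.8,0,0.1,0,0,0,2.4,0,0.1,0,0,0,3,0,0.1,0,0,0,3.6,0,0.1,0,0,0,4.2,0,0.1,0,0,0,4.8,0,0.1,0,0,0]
}}

```text
t: 13.6
tool_pos: [0.5535, 0.1453, 0.0523]
ee_rot: [[0.991, -0.132, 0.0], [-0.132, -0.991, 0.0], [0.0, -0.0, -1.0]]
ft_force: [-0.4, 0.7, 0.3]
gripper_width: 0.228
```

```bash
python3 - <<'E'
from h import *
import cv2
print(toP(env.get_state()["tool_pos"])*1e3,env.get_state()["ft_force"])
for x in(-.03,-.005): delta((*fromP(x,0),.052),Y)
im=eyes.get_image("side");cv2.imwrite("pics/s8.png",cv2.resize(im[55:165,190:350],None,fx=5,fy=5,interpolation=cv2.INTER_CUBIC))
E
```

```text
[-48.78164815   0.10362565] [-0.38501999  0.71981363  0.34843559]
13.6 [0.5535 0.1453 0.0523] 0.228 -> [1.88 0.01 0.03] [-0.   -0.   -0.06]
13.6 [0.5535 0.1453 0.0523] 0.228 -> [4.38 0.01 0.03] [-0.   -0.   -0.06]
```

View pics/s8.png

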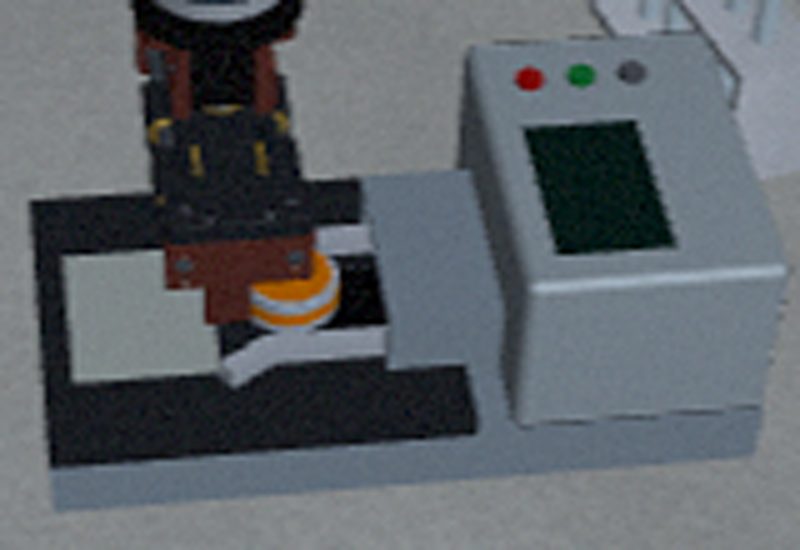

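It is between the rails, approaching the pocket edge at (295,295). Pushing on, slowly.

Request:
{"op": "arm_command", "data": {
  "deltas": [0.6,0,0,0,0,0,1.2,0,0,0,0,0,1.8,0,0,0,0,0,2.3,0,0,0,0,0,2.8,0,0,0,0,0,3.2,0,0,0,0,0,3.5,0,0,0,0,0,3.7,0,0,0,0,0]
}}

```text
t: 14.65
tool_pos: [0.5909, 0.1403, 0.0522]
ee_rot: [[0.991, -0.132, 0.0], [-0.132, -0.991, -0.0], [0.0, -0.0, -1.0]]
ft_force: [-0.4, 0.6, 0.4]
gripper_width: 0.228
```

```bash
python3 - <<'E'
from h import *
import cv2
print(toP(env.get_state()["tool_pos"])*1e3,env.get_state()["ft_force"])
for x in(-.03,-.003): delta((*fromP(x,0),.052),Y)
im=eyes.get_image("side");cv2.imwrite("pics/s9.png",cv2.resize(im[55:165,190:350],None,fx=5,fy=5,interpolation=cv2.INTER_CUBIC))
E
```

```text
[-1.11162871e+01  1.87564899e-03] [-0.44846996  0.56087458  0.40345041]
14.65 [0.5909 0.1403 0.0522] 0.228 -> [-1.89  0.    0.02] [-0.   -0.03 -0.07]
14.65 [0.5909 0.1403 0.0522] 0.228 -> [ 0.81 -0.    0.02] [-0.   -0.03 -0.07]
```

View pics/s9.png

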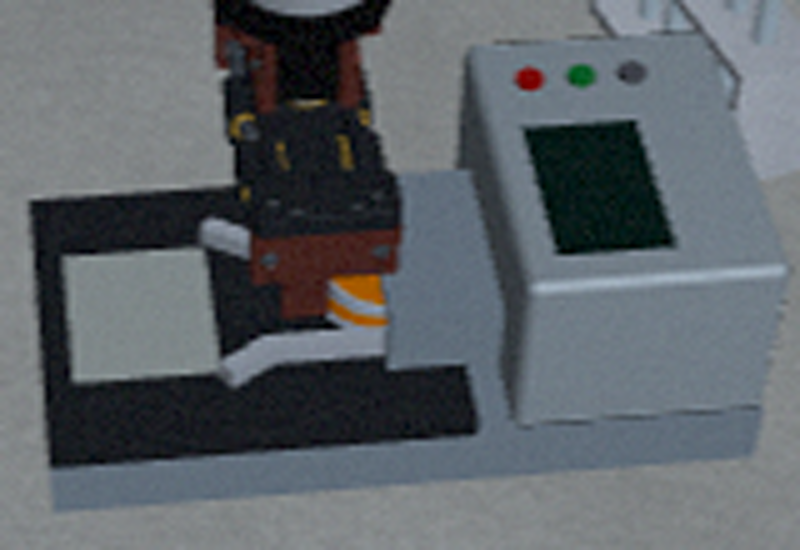

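It has tipped, with its far side under the hood at (360,300). I'll push on to the final position.

Request:
{"op": "arm_command", "data": {
  "deltas": [0.2,0,0,0,0,0,0.4,0,0,0,0,0,0.6,0,0,0,0,0,0.7,0,0,0,0,0,0.8,0,0,0,0,0,0.9,0,0,0,0,0,1,0,0,0,0,0,1,0,0,0,0,0]
}}

```text
t: 15.7
tool_pos: [0.601, 0.1389, 0.0522]
ee_rot: [[0.991, -0.132, 0.001], [-0.132, -0.991, -0.0], [0.001, -0.0, -1.0]]
ft_force: [-0.6, -0.9, 0.8]
gripper_width: 0.229
```

```bash
python3 - <<'E'
from h import *
import cv2
print(toP(env.get_state()["tool_pos"])*1e3,env.get_state()["ft_force"],env.get_state()["tool_pos"])
im=eyes.get_image("side");cv2.imwrite("pics/s10.png",cv2.resize(im[55:165,190:350],None,fx=5,fy=5,interpolation=cv2.INTER_CUBIC))
E
```

```text
[-0.91045807 -0.0369605 ] [-0.5787718  -0.94825815  0.80532075] [0.60099251 0.13888219 0.05222925]
```

View pics/s10.png

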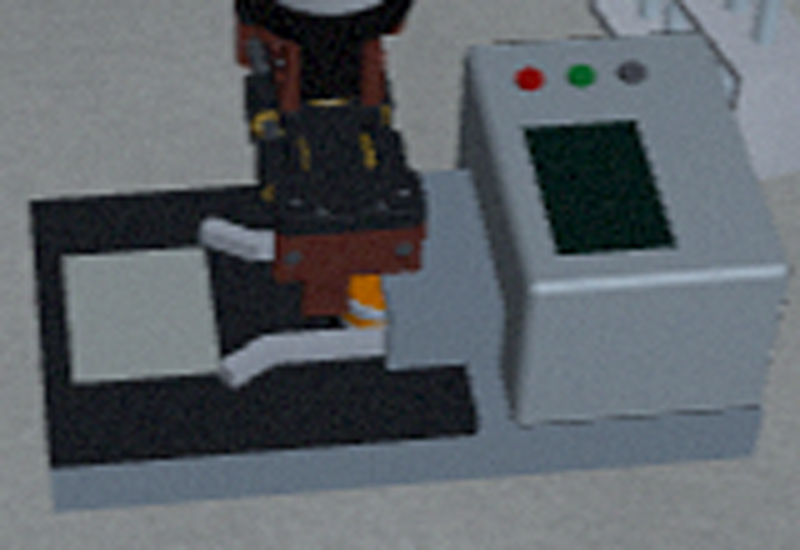

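I can't tell from this view whether it has dropped. I'll back off and look.

Request:
{"op": "arm_command", "data": {
  "deltas": [-1,0,0,0,0,0,-3,0,0,0,0,0,-5,0,-1,0,0,0,-8,0,-4,0,0,0,-12,0,-7,0,0,0,-16,0,-9,0,0,0,-17,0,-10,0,0,0,-17,0,-10,0,0,0]
}}

```text
t: 16.75
tool_pos: [0.4326, 0.1615, 0.153]
ee_rot: [[0.991, -0.131, 0.003], [-0.131, -0.991, 0.0], [0.003, -0.001, -1.0]]
ft_force: [0.1, 0.4, -0.6]
gripper_width: 0.223
```

```bash
python3 - <<'E'
from h import *
import cv2
print(toP(env.get_state()["tool_pos"])*1e3,env.get_state()["t"])
a=eyes.get_image("side");cv2.imwrite("pics/s11f.png",a);cv2.imwrite("pics/s11.png",cv2.resize(a[95:135,230:290],None,fx=12,fy=12,interpolation=cv2.INTER_CUBIC))
im=eyes.get_image("top");cv2.imwrite("pics/t11.png",cv2.resize(im[140:200,135:195],None,fx=9,fy=9,interpolation=cv2.INTER_CUBIC))
V2=lambda P:[(*fromP(x/1e3,y/1e3),z/1e3) for x,y,z in P]
# predicted top-rim outline of dropped filter near rim
for cx in(26,30,34,38):
    th=np.radians([150,180,210]);pts=[(cx+24*np.cos(t),24*np.sin(t),48) for t in th]
    print(cx,((proj("side",V2(pts))-(230,95)+.5)*12).round().tolist())
E
```

```text
[-170.78391538    0.3981053 ] 16.75
26 [[319.0, 176.0], [311.0, 217.0], [335.0, 255.0]]
30 [[338.0, 175.0], [330.0, 215.0], [354.0, 254.0]]
34 [[358.0, 173.0], [350.0, 214.0], [374.0, 252.0]]
38 [[377.0, 172.0], [369.0, 212.0], [393.0, 251.0]]
```

View pics/s11.png

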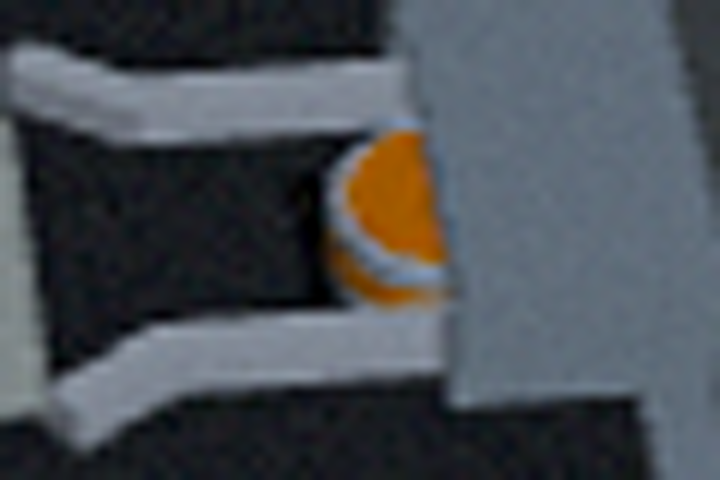

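View pics/t11.png

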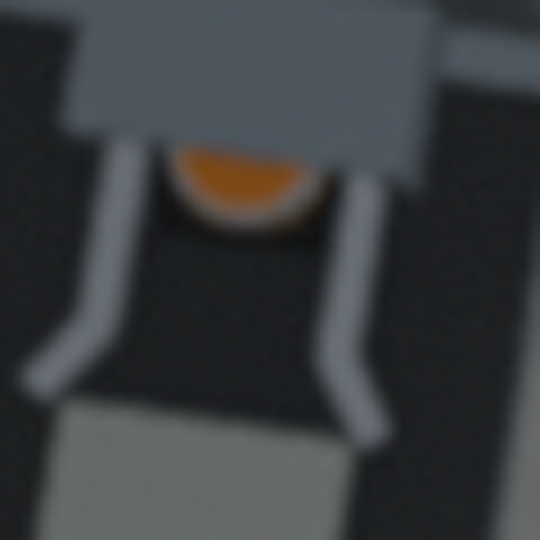

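```bash
python3 - <<'E'
from h import *
import cv2
for n,off,sz,k in(("side",(230,95),(60,40),12),("top",(135,140),(60,60),9)):
    im=cv2.imread("pics/s11f.png") if n=="side" else None
    if im is None: im=cv2.imread("pics/t11.png")
    else: im=cv2.resize(im[95:135,230:290],None,fx=k,fy=k,interpolation=cv2.INTER_CUBIC)
    t=np.linspace(0,2*np.pi,80)
    def C(cx,cy,r,z,tilt,col):
        ta=np.radians(tilt);P=[]
        for a in t:
            x,y=r*np.cos(a),r*np.sin(a)
            # tilt: far side down, pivot on far bottom rim at floor z=30
            X=x-24;Zz=z-30
            xx=24+X*np.cos(ta)+Zz*np.sin(ta);zz=-X*np.sin(ta)+Zz*np.cos(ta)+30
            P.append((*fromP((cx+xx)/1e3,(cy+y)/1e3),zz/1e3))
        q=((proj(n,P)-off+.5)*k).round().astype(np.int32);cv2.polylines(im,[q],True,col,1)
    C(30,0,24,48,0,(0,255,0));C(30,0,24,30,0,(0,180,0))
    C(30,0,24,48,12,(0,0,255))
    # lane edges at deck
    for y in(-32,32):
        q=((proj(n,[(*fromP(x/1e3,y/1e3),.05) for x in(-30,24)])-off+.5)*k).round().astype(np.int32);cv2.polylines(im,[q],False,(255,255,0),1)
    cv2.imwrite(f"pics/ov_{n}.png",im)
E
```

```text
(no output)
```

View pics/ov_side.png

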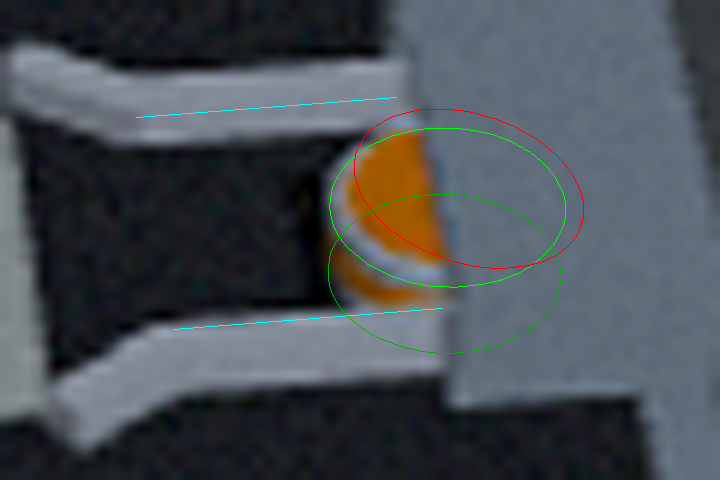

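View pics/ov_top.png

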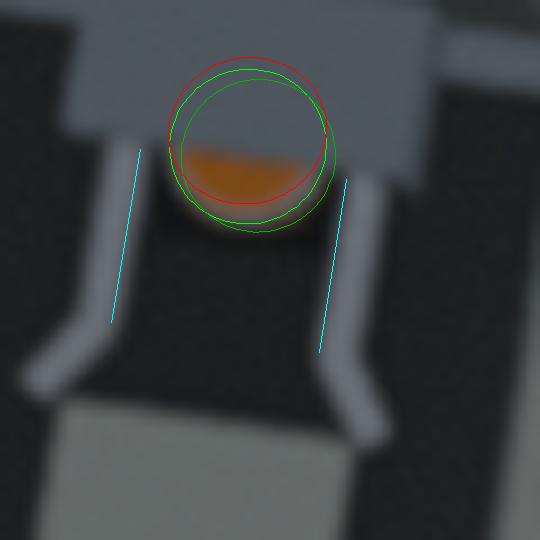

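The flat-drop overlay (green, centre at x=30) fits both views to about a pixel, and the tilted outline (red) does not. I'll check the rest of the scene before handing in.

View pics/s11f.png

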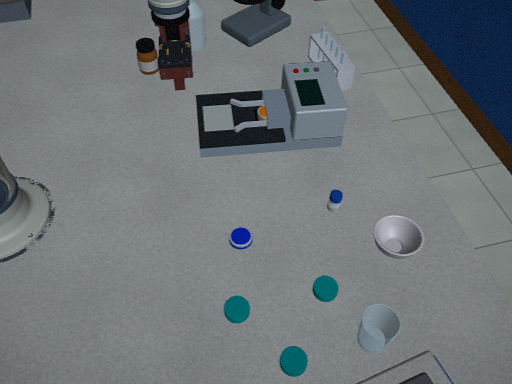

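Blue is still at (241,238), the turquoise discs are at their original pixels, and the gripper is clear of everything.

```bash
python3 -c "
from cell import env
print(env.get_state()['ft_force'],env.close_job())"
```

```text
the job is handed in; nothing more can be done
[-0.5376212   0.737453   -0.55149189] None
```

The amber filter now lies flat in the photometer's pocket, and the job was handed in at about 17 s of the 54 s allowed. I set it down flat on the pale pad and let go. Then I pushed it between the rails and under the hood with the fingers partly closed, until it dropped.

**Final position:** in both camera views the filter's outline matches a flat, dropped filter to about a pixel, with its near rim roughly 6 mm past the pocket's edge. A 12° tilted outline does not fit. Most of the filter is hidden under the hood, so only its near part could be checked directly.

**Other objects:** the blue filter and the three turquoise discs are where they started. The gripper was raised clear with about 1 N on the wrist, and every force I read during the job was under 10 N.

**What disagreed:**
- **Deck corners:** these were up to 2 px off the photometer pose I fitted. The pad, rails and pocket edge matched it well, so I relied on those.
- **Reach for the grasp:** the arm went about 4 mm lower than commanded and pressed the bench lightly (about 7 N). Later moves were corrected from the measured position.

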